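# Refill the travel atomiser at the dock

### The arm

A 7-joint arm with a two-finger parallel gripper is mounted at the origin on the work surface. World frame = base frame: x ahead of the robot, y to its left, z up, the work surface at z = 0. Lengths are in m, angles in rad, forces in N, time in s.
With the tool pointing down it reaches from about 0.4 to 0.85 m from the base axis. Payload 10.4 kg.
Tool frame: the origin (TCP) lies between the finger pads; the fingertips stand 25 mm ahead of it and the grasp point (between the pads) lies 6 mm ahead of it; x points along the fingers, y is the direction in which the jaws open and shut, and the axes are right-handed (so a half turn about x gives the same grasp; the last joint's range is limited). The gripper opens to 87 mm and grips with 3 to 60 N. Pads are 19 mm wide; open, the fingers measure 117 mm over their backs; the gripper's body (75 mm by 190 mm) begins 51 mm behind the grasp point.
Start: joints at [1.138, 0.332, -0.065, 1.46, 0.022, 1.35, -0.088], TCP at [0.249, -0.573, 0.248] pointing down, gripper open.
Joint ranges: [-2.6, 2.6], [-0.5, 2.12], [-1.47, 1.34], [0.16, 2.42], [-1.27, 4.41], [0.06, 2.06], [-2.6, 2.6]. Speed limits (rad/s): [2.22, 2.22, 2.79, 2.79, 3.14, 3.14, 3.14].

### API

Orientations are given as a unit quaternion [x, y, z, w].
In Python, from bench import r gives the robot as it stands.
- The arm moves only by the shell command python3 -m pendant 'ROWS' [FORCE]. ROWS is JSON, a list of rows, each an object with "translation": the shift along the world's x, y, z in cm, a list of three; "angular": the turn, a rotation vector about the world's x, y, z in degrees, a list of three; "hand": the opening, from -1 (shut) to 1 (fully open). In form: [{"translation": [dx, dy, dz], "angular": [wx, wy, wz], "hand": hand}, ...]. A call has 1 to 20 rows; each row shifts and turns the commanded pose from where the row before left it; what a row does not reach is not made up. A row lasts 1/10 s, in which the tool goes at most 50 mm and 8.59 degrees, less where a joint would pass 70% of its speed; a pose out of reach is approached as far as the arm can. A call is refused whole if a number of a shift passes 5 or a number of a turn 8.59, either way. A call with a gripper value outside its range is refused whole. The fingers move at their own pace and stop on an object; FORCE is the grip in N (left out, the last holds). Time passes only in rows, so rows that do not move let the fingers close. It gives the time, the measured TCP pose, the force and the opening at its end, in the units of the state.
- r.read_state(): the state, without advancing time (a new reading comes with each control period).
- r.camera(name): name is "scene" or "top" or "wrist"; returns the picture (420x560x3 uint8, red, green, blue); there is no depth.
- r.camera_info(name): a dict with "fx", "fy", "cx", "cy" (pixels), "rvec" (rotation vector, rad) and "tvec" (3), from world to camera coordinates, as OpenCV has them; the wrist camera has in their place "mount" (4x4, takes a point from camera to tool coordinates, whose origin is the TCP and whose axes are the tool frame's). Camera axes: x right, y down, z forward; pixel columns grow to the right and rows downward; lengths in m; the calibration is good to about 2 mm. A picture is of the moment at which its call begins: read the wrist's pose just before it. camera_info takes no time and is no camera call.
- r.close_job(): hands the job in, once; it reports no verdict.
Trained networks look in the newest picture that a camera, given by its name, has taken for a name from the list of things; names that differ only in an ending like _2 or _b are one class to them, and where a whole thing is asked for, a point or a joint stands for the part that bears it (a point fixed in the world has none). Each returns a list of dicts, best first, with "confidence" (0 to 1); they miss things now and then, are a little off and sometimes report something else, mostly with a low value. They report only what shows in the picture. A call takes as long as a camera call. They do not tell look-alikes from the thing itself.
- r.find_in(camera, name): "point" ([row, column] in pixels, amid what is visible of it).
- r.mark_of(camera, name): "point" ([row, column] in pixels: a listed point, or the origin of a listed thing).
The state is a dict: "time": time; "joint_positions": joint angles; "joint_vel": joint speeds; "joint_torque": joint torques, N m; "ee_pos": TCP position; "eef_rot": TCP orientation; "ft_force": force on the tool from outside, world axes, zero at the start; "torque": the same for the moment, N m; "width": finger opening in m.
Only numpy, scipy, OpenCV 4.12 (cv2) and the standard library are available. Lean on these libraries where they do the work, as an engineer would, in place of code of your own. Each camera call takes 0.05 s, during which the arm holds its last target.

### The job

At the perfume table, first push the refill station's open drawer fully home until it clicks in at its detent. Then stand the metal travel atomiser, foot down, in the round dock on top of the station and press it firmly down against the sprung filling nipple until its foot sits hard on the dock's floor. Finish still holding it pressed down there (do not let go, the spring would lift it), and leave the other bottles and the flask where they stand.

Things in the scene. Friction and masses are not known exactly. Their poses are not given: they have to be found in the camera images.
- station: (all sizes in mm) low pale wooden box, 160 (its x) by 130 (its y) by 60 high, fixed to the table; origin at the centre of its underside; the drawer is in its -x end and opens along its -x; pushing the drawer home is motion along its +x. On the table it stands with the drawer end to the robot's right (yaw about 1.57, give or take 0.4)
- drawer (a joint): opening of the drawer, m: 0 fully home, up to 0.11. Slides with about 1 N friction; over the last 10 mm or so a sprung ball detent resists with some 5 N and then draws the drawer in to a hard stop at 0
- drawer_knob (a point): centre of the outer face of the drawer's round brass knob, 30 above the table; it moves with the drawer. The knob has diameter 18, stands 14 out of the drawer's upright wooden front (126 wide, from 7 to 53 above the table); the knob or the front may be pushed. With the drawer home it lies 104 from the station's origin along the station's -x
- dock: round aluminium dock fixed on the station's top, 30 from the station's origin along its +x; outer diameter 48 to 54, rim 18 above the station's top (78 above the table). Its socket is 30 in diameter, flaring to 36 at the rim, and 14 deep to a hard steel floor; origin at the centre of its underside; z up
- dock_seat (a point): centre of the dock's hard floor, 64 above the table, 14 below the rim; z up
- nipple (a joint): how far the sprung brass filling nipple (diameter 8) in the middle of the dock is pressed down, m: at 0 it stands 8 mm above the dock's floor, at 0.008 it is flush with it. The spring pushes back with 2 N at first and 6 N when flush; a push that stays at about 10 to 15 N holds the atomiser hard on the floor (if the push sags to 6 N once motion stops, press on a little further)
- atomiser: plain brushed-metal cylinder, diameter 24, height 100, with a dark groove 65 to 70 above its foot below the cap; about 70 g; stands upright on the table at the robot's left; origin at the centre of its foot (underside), z up; grip it across its diameter in its upper half
- atomiser_base (a point): centre of the atomiser's flat foot (same point as its origin)
- amber_bottle: amber round bottle with black cap and paper label, diameter 56, height 125; origin at the centre of its underside; bystander, leave it
- dropper_a: small white dropper bottle, diameter 32, with a black rubber teat, 112 high in all; origin at the centre of its underside; bystander, leave it
- dropper_b: another such dropper bottle, diameter 32, 112 high, standing beyond the atomiser on the robot's left; bystander, leave it
- flask: round clear glass flask, diameter 80, height 88; origin at the centre of its underside; bystander, leave it
Not all that is in view belongs to the job. Leave any purple look-alike of the atomiser alone.

How it is judged:
By the outcome, as a careful person would: the job done as asked, in the order asked, and still so for the second after the job is handed in, while the arm keeps its last pose, push and grip.
It also fails if it takes over 51 s, if anything falls off the work surface, if the arm or the gripper's body presses on something with over 40 N, if the wrist force passes 120 N, or if a joint passes its speed limit or range.

## Working session

There is one attempt and no reset: what is moved stays moved. The work goes in short steps, Python scripts to look and compute and a shell command to move; the robot and the scene stay as the last step left them, time stands still between calls to the robot, and variables do not carry over. Pictures are saved under pics/ and viewed, and the job is handed in when it is done.

```bash
mkdir -p pics; ls; python3 - <<'E'
from bench import r
import cv2, numpy as np
s=r.read_state(); print(s['time'],s['ee_pos'],s['eef_rot'],s['width'],s['ft_force'])
for c in ("scene","top"):
    im=r.camera(c); cv2.imwrite(f"pics/{c}0.png",im[:,:,::-1]); print(c,r.camera_info(c))
    for n in ("station","drawer_knob","dock","dock_seat","atomiser","atomiser_base","dropper_a","flask","amber_bottle"):
        pass
print(r.camera_info("wrist"))
E
```

```text
pics
0.0 [ 0.24884973 -0.57293145  0.24675193] [-0.69218707 -0.14435645  0.69244516 -0.14338052] 0.08671370488978762 [ 0.08248842 -0.31978906 -0.84652849]
scene {'fx': 546.6930075290011, 'fy': 546.6930075290011, 'cx': 282.59548636177544, 'cy': 215.52773774925535, 'rvec': array([ 2.31814688,  1.27479909, -0.3442991 ]), 'tvec': array([-0.42339897, -0.3142806 ,  1.45248596])}
top {'fx': 430.017190738504, 'fy': 430.017190738504, 'cx': 276.1923296974775, 'cy': 214.12703179849268, 'rvec': array([ 2.15461853, -2.15428085,  0.09530055]), 'tvec': array([0.14152479, 0.57979866, 1.01162928])}
{'fx': 322.32392770319154, 'fy': 322.32392770319154, 'cx': 282.9895713819162, 'cy': 216.76592306094628, 'mount': array([[-5.81882972e-04, -2.41168028e-01,  9.70483201e-01,
        -1.37692832e-01],
       [ 9.99999792e-01, -4.10904158e-04,  4.97469616e-04,
         3.11293147e-04],
       [ 2.78801816e-04,  9.70483289e-01,  2.41168217e-01,
        -6.56079798e-02],
       [ 0.00000000e+00,  0.00000000e+00,  0.00000000e+00,
         1.00000000e+00]])}
```

View pics/scene0.png

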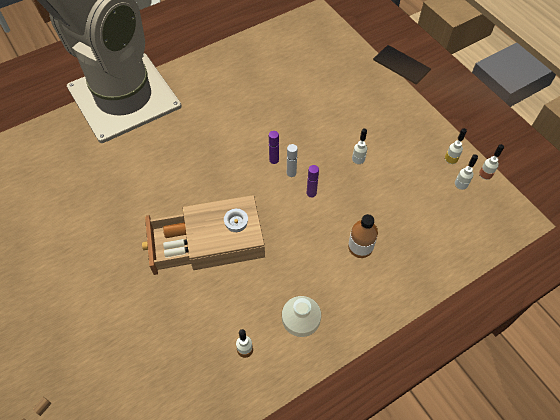

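View pics/top0.png

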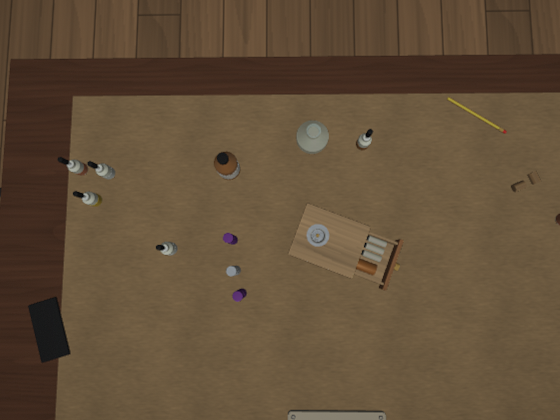

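Candidates for the atomiser (scene, row/col): purple (147,273), brushed metal (160,292) and purple (181,313). In the top view they are purple (238,230), metal (271,232) and purple (295,239). I choose the metal one in the middle. The station's drawer is open, with the knob at scene (245,145) and top (267,398).

```bash
cat > h.py <<'E'
import numpy as np, cv2
from bench import r
from scipy.spatial.transform import Rotation as R
def cam(c):
    i=r.camera_info(c); K=np.array([[i['fx'],0,i['cx']],[0,i['fy'],i['cy']],[0,0,1]])
    if c=='wrist':
        s=r.read_state(); T=np.eye(4);T[:3,:3]=R.from_quat(s['eef_rot']).as_matrix();T[:3,3]=s['ee_pos']
        W=np.linalg.inv(T@i['mount']); return K,W[:3,:3],W[:3,3]
    return K,cv2.Rodrigues(i['rvec'])[0],np.array(i['tvec'])
def ray(c,p,C=None):
    K,Rm,t=C or cam(c); d=Rm.T@np.linalg.inv(K)@np.array([p[1],p[0],1.]); return -Rm.T@t,d/np.linalg.norm(d)
def atz(c,p,z,C=None):
    o,d=ray(c,p,C); return o+d*(z-o[2])/d[2]
def proj(c,X,C=None):
    K,Rm,t=C or cam(c); q=K@(Rm@np.asarray(X,float)+t); return q[1]/q[2],q[0]/q[2]
E
python3 - <<'E'
from h import *
Z=dict(station=0,drawer_knob=.03,dock_seat=.064,dock=.06,atomiser_base=0)
for c in ("scene","top"):
    im=r.camera(c)
    cv2.imwrite(f"pics/{c}_at.png",cv2.resize(im[110:270,130:330] if c=="scene" else im[190:310,190:410],None,fx=3.6,fy=3.6,interpolation=cv2.INTER_CUBIC)[:,:,::-1])
    for n,z in Z.items():
        for m in r.mark_of(c,n)[:3]: print(c,n,np.round(m['point'],1),round(m['confidence'],2),np.round(atz(c,m['point'],z),4))
    for n in("dropper_a","amber_bottle","flask"):
        for m in r.mark_of(c,n)[:4]: print(c,n,np.round(m['point'],0),round(m['confidence'],2),np.round(atz(c,m['point'],0),3))
E
```

```text
scene station [234.1 223.7] 0.63 [0.505  0.0219 0.    ]
scene drawer_knob [244.3 139.1] 0.63 [ 0.4445 -0.1524  0.03  ]
scene dock_seat [223.6 234.8] 0.96 [0.529  0.0422 0.064 ]
scene dock [222.8 237.6] 0.82 [0.5283 0.0493 0.06  ]
scene atomiser_base [154.4 273.3] 0.88 [0.3734 0.2369 0.    ]
scene atomiser_base [174.1 296.6] 0.74 [0.4542 0.2531 0.    ]
scene atomiser_base [193.5 311.1] 0.56 [0.5197 0.2514 0.    ]
scene dropper_a [160. 356.] 0.76 [0.496 0.4   0.   ]
scene dropper_a [347. 243.] 0.73 [ 0.753 -0.074  0.   ]
scene flask [324. 300.] 0.75 [0.775 0.051 0.   ]
scene flask [247. 359.] 0.39 [0.696 0.263 0.   ]
top station [238.1 328.5] 0.82 [0.5234 0.0122 0.    ]
top dock [233.6 314.8] 0.74 [0.5307 0.0501 0.06  ]
top atomiser_base [240.3 233.4] 0.61 [0.5178 0.2492 0.    ]
top atomiser_base [293.7 242.1] 0.58 [0.3864 0.2261 0.    ]
top atomiser_base [266.3 237.8] 0.49 [0.4534 0.2374 0.    ]
top dropper_a [144. 363.] 0.74 [ 0.763 -0.079  0.   ]
top dropper_a [247. 169.] 0.71 [0.501 0.41  0.   ]
top dropper_a [169. 229.] 0.2 [0.7   0.263 0.   ]
top amber_bottle [170. 227.] 0.95 [0.696 0.267 0.   ]
top flask [137. 311.] 0.72 [0.782 0.053 0.   ]
```

View pics/scene_at.png

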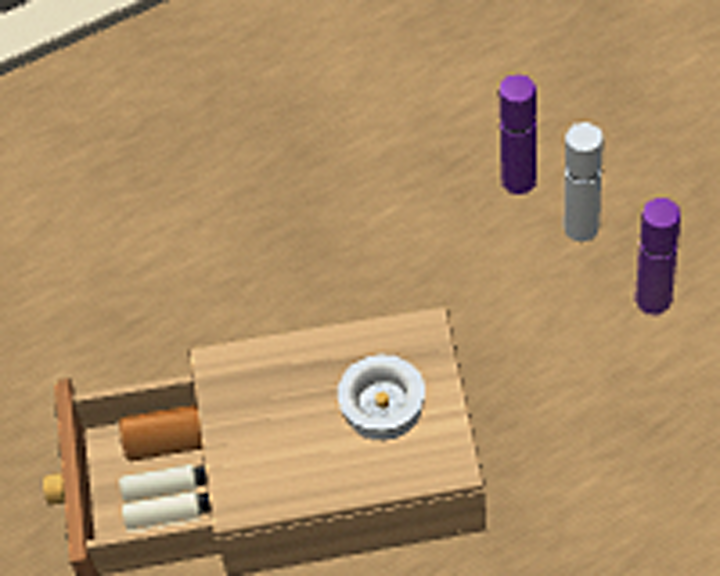

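View pics/top_at.png

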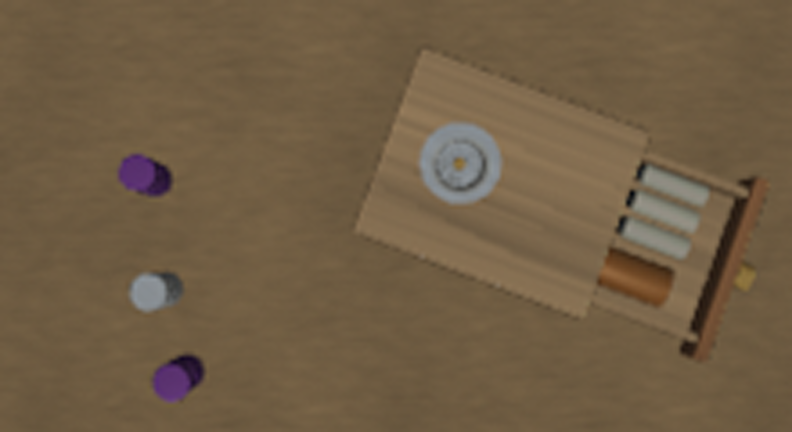

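```bash
python3 - <<'E'
from h import *
def f(c,p,z):
    o=(190,190) if c=='top' else (110,130)
    return np.round(atz(c,(o[0]+p[1]/3.6-.36,o[1]+p[0]/3.6-.36),z),4)
for p in [(425,50),(647,130),(583,315),(357,232)]: print('st top',f('top',p,.06))
for p in [(190,351),(448,310),(485,487),(220,530)]: print('st scene',f('scene',p,.06))
print('dock rim',f('top',(460,163),.078),f('scene',(381,392),.078))
print('nipple',f('top',(459,163),.071),f('scene',(382,399),.07))
print('knob',f('top',(745,277),.03),f('scene',(47,490),.03))
for nm,t,s in(('metal',(149,293),(584,137)),('pA',(138,174),(660,212)),('pB',(172,382),(518,88))): print(nm,f('top',t,.1),f('scene',s,.1))
E
```

```text
st top [0.6021 0.0664 0.06  ]
st top [ 0.5491 -0.078   0.06  ]
st top [ 0.4295 -0.0343  0.06  ]
st top [0.4826 0.1113 0.06  ]
st scene [ 0.4286 -0.0336  0.06  ]
st scene [0.4874 0.1156 0.06  ]
st scene [0.6056 0.0701 0.06  ]
st scene [ 0.5473 -0.0749  0.06  ]
dock rim [0.5265 0.0454 0.078 ] [0.5264 0.0465 0.078 ]
nipple [0.5269 0.0455 0.071 ] [0.5265 0.0465 0.07  ]
knob [ 0.4536 -0.1465  0.03  ] [ 0.4519 -0.1473  0.03  ]
metal [0.4439 0.2415 0.1   ] [0.4446 0.2431 0.1   ]
pA [0.5182 0.2494 0.1   ] [0.5185 0.2511 0.1   ]
pB [0.3892 0.2265 0.1   ] [0.3888 0.2288 0.1   ]
```

```bash
python3 - <<'E'
from h import *
s=r.read_state(); M=R.from_quat(s['eef_rot']).as_matrix(); print(np.round(M,3),s['time'],s['width'])
y=M[:,1];print('jaw angle',np.degrees(np.arctan2(y[1],y[0])))
d=np.array([np.cos(1.212),np.sin(1.212)]);k=np.array([.4527,-.147]);
for g in(.06,.03,.0095):print(g,k-d*g)
print(d, 'home', np.array([.5265,.046])-.134*d)
E
```

```text
[[ 0.     0.398 -0.917]
 [-0.    -0.917 -0.398]
 [-1.     0.    -0.   ]] 1.0 0.08714185747739334
jaw angle -66.51867973115826
0.06 [ 0.43163115 -0.20317921]
0.03 [ 0.44216558 -0.17508961]
0.0095 [ 0.4493641  -0.15589504]
[0.35114746 0.93632017] home [ 0.47944624 -0.0794669 ]
```

```bash
python3 -m pendant '[{"translation":[1.5,3.1,0],"angular":[0,0,3.8],"hand":-1},{"translation":[1.5,3.1,0],"angular":[0,0,3.8],"hand":-1},{"translation":[1.5,3.1,0],"angular":[0,0,3.8],"hand":-1},{"translation":[1.5,3.1,0],"angular":[0,0,3.8],"hand":-1},{"translation":[1.5,3.1,0],"angular":[0,0,3.8],"hand":-1},{"translation":[1.5,3.1,0],"angular":[0,0,3.8],"hand":-1},{"translation":[1.5,3.1,0],"angular":[0,0,3.8],"hand":-1},{"translation":[1.5,3.1,0],"angular":[0,0,3.8],"hand":-1},{"translation":[1.5,3.1,0],"angular":[0,0,3.8],"hand":-1},{"translation":[1.5,3.1,0],"angular":[0,0,3.8],"hand":-1},{"translation":[1.5,3.1,0],"angular":[0,0,3.8],"hand":-1},{"translation":[1.5,3.1,0],"angular":[0,0,3.8],"hand":-1},{"translation":[0,0,0],"angular":[0,0,0],"hand":-1},{"translation":[0,0,0],"angular":[0,0,0],"hand":-1}]' 20
python3 - <<'E'
from h import *
s=r.read_state(); M=R.from_quat(s['eef_rot']).as_matrix(); y=M[:,1];print('jaw angle',np.degrees(np.arctan2(y[1],y[0])),s['ee_pos'],s['joint_positions'])
C=cam('wrist'); im=r.camera('wrist'); cv2.imwrite('pics/w1.png',im[:,:,::-1])
for n,z in(('drawer_knob',.03),('dock_seat',.064),('dock',.06)):
  for m in r.mark_of('wrist',n)[:2]: print(n,np.round(m['point'],1),m['confidence'],np.round(atz('wrist',m['point'],z,C),4))
E
```

```text
time: 2.4
ee_pos: [0.4292, -0.2009, 0.2477]
eef_rot: [-0.582, -0.401, 0.582, -0.401]
ft_force: [-0.6, -0.7, 0.1]
width: 0.0004
jaw angle -20.858342127373366 [ 0.42921637 -0.20093886  0.24774055] [ 0.78064184  0.02183996 -0.44144731  1.82349532  0.01007036  1.29795719
 -0.02747   ]
drawer_knob [145.  285.4] 0.62 [ 0.4523 -0.1494  0.03  ]
```

View pics/w1.png

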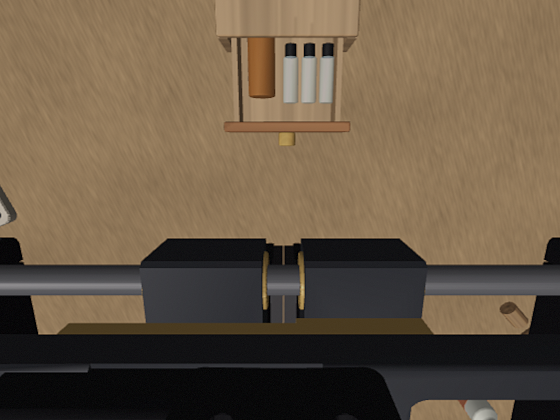

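The wrist view shows the knob at (138,287) in line with the finger seam at column 285. I descend here and push.

```bash
python3 -m pendant '[{"translation":[0,0,-4.1],"angular":[0,0,0],"hand":-1},{"translation":[0,0,-4.1],"angular":[0,0,0],"hand":-1},{"translation":[0,0,-4.1],"angular":[0,0,0],"hand":-1},{"translation":[0,0,-4.1],"angular":[0,0,0],"hand":-1},{"translation":[0,0,-4.1],"angular":[0,0,0],"hand":-1},{"translation":[0,0,0],"angular":[0,0,0],"hand":-1},{"translation":[0.5,1.3,0],"angular":[0,0,0],"hand":-1},{"translation":[0.5,1.3,0],"angular":[0,0,0],"hand":-1},{"translation":[0.5,1.3,0],"angular":[0,0,0],"hand":-1},{"translation":[0.3,0.7,0],"angular":[0,0,0],"hand":-1},{"translation":[0.3,0.7,0],"angular":[0,0,0],"hand":-1},{"translation":[0.3,0.7,0],"angular":[0,0,0],"hand":-1},{"translation":[0.3,0.7,0],"angular":[0,0,0],"hand":-1},{"translation":[0,0,0],"angular":[0,0,0],"hand":-1}]' 20
python3 - <<'E'
from h import *
s=r.read_state(); k=s['ee_pos'][:2]+np.array([.351,.936])*.0095; h=np.array([.4794,-.0795]); print('contact',k,'to home',(h-k)@np.array([.351,.936]))
C=cam('wrist'); im=r.camera('wrist'); cv2.imwrite('pics/w2.png',im[:,:,::-1]); im=r.camera('scene'); cv2.imwrite('pics/s2.png',im[:,:,::-1])
E
```

```text
time: 4.0
ee_pos: [0.4565, -0.1332, 0.0428]
eef_rot: [0.582, 0.401, -0.582, 0.401]
ft_force: [0.4, 0.2, -0.7]
width: 0.0006
contact [ 0.45987565 -0.12431241] to home 0.0487974656671445
```

View pics/w2.png

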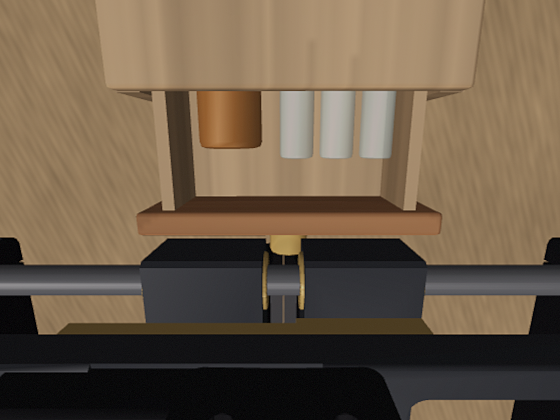

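View pics/s2.png

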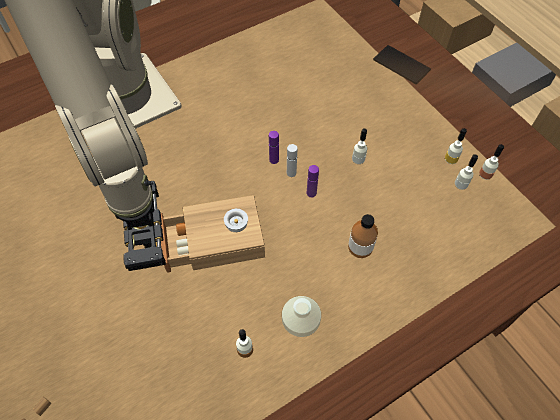

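The fingers are on the knob and the drawer is part-way in, with about 49 mm left.

```bash
python3 -m pendant '[{"translation":[0.3,0.7,0],"angular":[0,0,0],"hand":-1},{"translation":[0.3,0.7,0],"angular":[0,0,0],"hand":-1},{"translation":[0.2,0.7,0],"angular":[0,0,0],"hand":-1},{"translation":[0.2,0.7,0],"angular":[0,0,0],"hand":-1},{"translation":[0.2,0.6,0],"angular":[0,0,0],"hand":-1},{"translation":[0,0,0],"angular":[0,0,0],"hand":-1}]'
python3 - <<'E'
from h import *
s=r.read_state(); k=s['ee_pos'][:2]+np.array([.351,.936])*.0095; h=np.array([.4794,-.0795]); print('contact',k,'to home',(h-k)@np.array([.351,.936]))
E
```

```text
time: 4.7
ee_pos: [0.4685, -0.0989, 0.0427]
eef_rot: [0.582, 0.401, -0.582, 0.401]
ft_force: [-0.1, 0.1, -0.3]
width: 0.0003
contact [ 0.471843   -0.09000669] to home 0.012486768246851238
```

```bash
python3 -m pendant '[{"translation":[0.1,0.3,0],"angular":[0,0,0],"hand":-1},{"translation":[0.1,0.3,0],"angular":[0,0,0],"hand":-1},{"translation":[0,0,0],"angular":[0,0,0],"hand":-1}]'
python3 -m pendant '[{"translation":[0.1,0.2,0],"angular":[0,0,0],"hand":-1},{"translation":[0.1,0.2,0],"angular":[0,0,0],"hand":-1},{"translation":[0,0,0],"angular":[0,0,0],"hand":-1}]'
```

```text
time: 5.0
ee_pos: [0.4699, -0.0946, 0.0426]
eef_rot: [-0.582, -0.401, 0.583, -0.401]
ft_force: [-0.0, -0.1, -0.6]
width: 0.0007
time: 5.3
ee_pos: [0.4723, -0.0895, 0.0426]
eef_rot: [0.583, 0.401, -0.582, 0.401]
ft_force: [0.5, -0.3, 1.2]
width: 0.0005
```

```bash
python3 -m pendant '[{"translation":[0.1,0.2,0],"angular":[0,0,0],"hand":-1},{"translation":[0,0,0],"angular":[0,0,0],"hand":-1}]'
python3 -m pendant '[{"translation":[0.1,0.2,0],"angular":[0,0,0],"hand":-1},{"translation":[0,0,0],"angular":[0,0,0],"hand":-1}]'
python3 - <<'E'
from h import *
im=r.camera('wrist'); cv2.imwrite('pics/w3.png',im[:,:,::-1])
im=r.camera('top'); cv2.imwrite('pics/t3.png',cv2.resize(im[190:310,260:430],None,fx=4,fy=4,interpolation=cv2.INTER_CUBIC)[:,:,::-1])
E
```

```text
time: 5.5
ee_pos: [0.4726, -0.089, 0.0425]
eef_rot: [-0.582, -0.401, 0.583, -0.401]
ft_force: [-3.2, -4.2, 2.8]
width: 0.0003
time: 5.7
ee_pos: [0.4727, -0.0888, 0.0425]
eef_rot: [-0.581, -0.4, 0.584, -0.401]
ft_force: [-8.5, -11.6, 6.3]
width: 0.0003
```

View pics/w3.png

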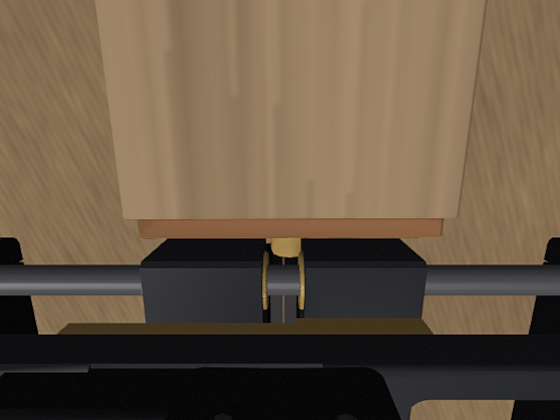

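View pics/t3.png

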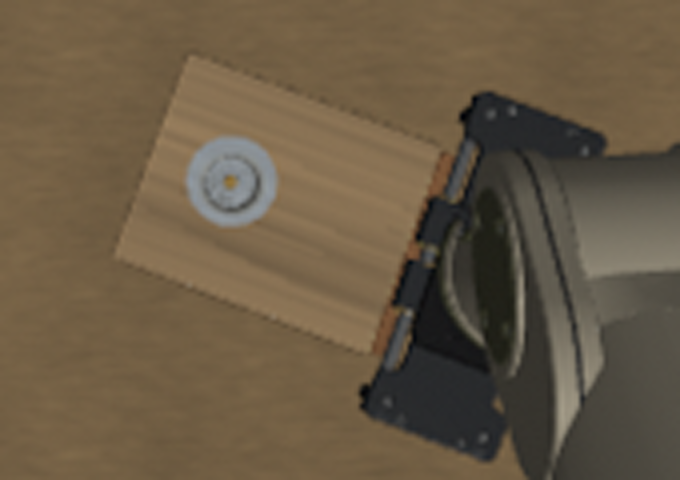

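The push rose to about 15 N with no further motion, and the front is flush with the box in both views, so the drawer is home. Next I back off, lift and cross to the atomiser.

```bash
python3 -m pendant '[{"translation":[-0.7,-1.8,0],"angular":[0,0,0],"hand":-1},{"translation":[-0.7,-1.8,0],"angular":[0,0,0],"hand":-1},{"translation":[0,0,4.5],"angular":[0,0,0],"hand":-1},{"translation":[0,0,4.5],"angular":[0,0,0],"hand":-1},{"translation":[0,0,4.5],"angular":[0,0,0],"hand":-1},{"translation":[0,0,4.5],"angular":[0,0,0],"hand":-1},{"translation":[0,3.3,0.3],"angular":[0,0,8.2],"hand":0.2},{"translation":[-0.2,3.3,0.3],"angular":[0,0,8.2],"hand":0.2},{"translation":[-0.2,3.3,0.3],"angular":[0,0,8.2],"hand":0.2},{"translation":[-0.2,3.3,0],"angular":[0,0,8.2],"hand":0.2},{"translation":[-0.2,3.3,0],"angular":[0,0,8.2],"hand":0.2},{"translation":[-0.2,3.3,0],"angular":[0,0,8.2],"hand":0.2},{"translation":[-0.2,3.3,0],"angular":[0,0,8.2],"hand":0.2},{"translation":[-0.2,3.3,0],"angular":[0,0,8.2],"hand":0.2},{"translation":[0,3.3,0],"angular":[0,0,8.2],"hand":0.2},{"translation":[0,3.3,0],"angular":[0,0,8.2],"hand":0.2},{"translation":[0,3.3,0],"angular":[0,0,8.2],"hand":0.2},{"translation":[0,0,0],"angular":[0,0,0],"hand":0.2},{"translation":[0,0,0],"angular":[0,0,0],"hand":0.2}]'
python3 - <<'E'
from h import *
s=r.read_state(); M=R.from_quat(s['eef_rot']).as_matrix(); y=M[:,1];print('jaw angle',np.degrees(np.arctan2(y[1],y[0])),s['ee_pos'],s['joint_positions'],M[:,0])
C=cam('wrist'); im=r.camera('wrist'); cv2.imwrite('pics/w4.png',im[:,:,::-1])
print(proj('wrist',[.4443,.2423,.1],C),proj('wrist',[.4443,.2423,0],C))
im=r.camera('top'); cv2.imwrite('pics/t4.png',cv2.resize(im[190:310,190:410],None,fx=3.6,fy=3.6,interpolation=cv2.INTER_CUBIC)[:,:,::-1])
for m in r.mark_of('top','drawer_knob')[:2]: print(m['point'],m['confidence'],atz('top',m['point'],.03))
im=r.camera('scene'); cv2.imwrite('pics/s4.png',im[:,:,::-1])
for m in r.mark_of('scene','drawer_knob')[:2]: print(m['point'],m['confidence'],atz('scene',m['point'],.03))
E
```

```text
time: 7.7
ee_pos: [0.4457, 0.2416, 0.2314]
eef_rot: [0.127, 0.696, -0.127, 0.695]
ft_force: [-0.0, -0.6, -0.3]
width: 0.0519
jaw angle 69.33882550215611 [0.44565034 0.2415889  0.23141471] [ 0.24549483  0.17334862 -0.90497183  1.75254935  0.14093523  1.28407243
  0.5179516 ] [-6.02675462e-04  6.90836917e-04 -9.99999580e-01]
(np.float64(213.09516815656534), np.float64(283.44670802162375)) (np.float64(193.21563486304316), np.float64(283.30100885301607))
[256.0, 366.2] 0.49 [ 0.47875409 -0.07467606  0.03      ]
[247.5, 168.8] 0.49 [0.4988118  0.40271873 0.03      ]
[238.1, 176.7] 0.7 [ 0.47443696 -0.07620534  0.03      ]
[175.1, 290.7] 0.41 [0.46643096 0.22744128 0.03      ]
```

View pics/w4.png

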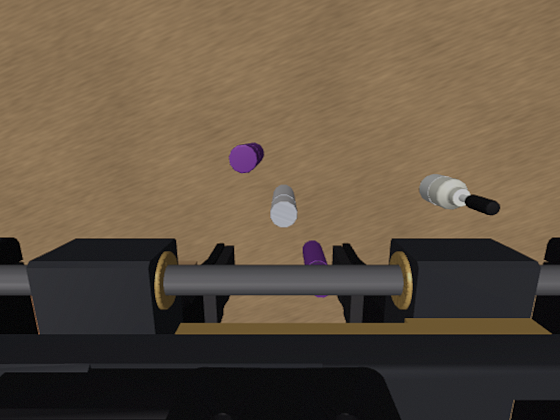

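View pics/t4.png

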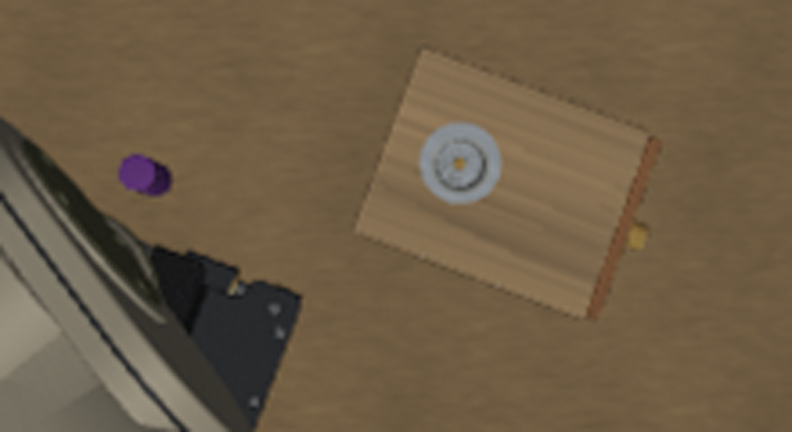

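View pics/s4.png

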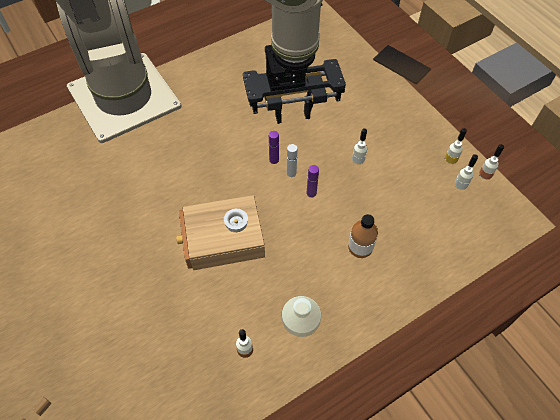

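The wrist view shows the metal top at (213,284), where my estimate predicted it. The purple ones are at (157,244) and (265,316). The drawer is home in the top and scene views. I go down and grip.

```bash
python3 -m pendant '[{"translation":[-0.1,0.1,-3.5],"angular":[0,0,0],"hand":0.2},{"translation":[0,0,-3.5],"angular":[0,0,0],"hand":0.2},{"translation":[0,0,-3],"angular":[0,0,0],"hand":0.2},{"translation":[0,0,-2.5],"angular":[0,0,0],"hand":0.2},{"translation":[0,0,-2],"angular":[0,0,0],"hand":0.2},{"translation":[0,0,0],"angular":[0,0,0],"hand":0.2}]'
python3 - <<'E'
from h import *
def f(c,p,z):
    o=(190,190); return atz(c,(o[0]+p[1]/3.6-.36,o[1]+p[0]/3.6-.36),z)
k=f('top',(638,237),.03);print('knob',k,np.linalg.norm(k[:2]-[.5265,.0457]))
im=r.camera('wrist'); cv2.imwrite('pics/w5.png',im[:,:,::-1])
im=r.camera('scene'); cv2.imwrite('pics/s5.png',cv2.resize(im[60:240,200:400],None,fx=3.2,fy=3.2)[:,:,::-1])
E
```

```text
time: 8.55
ee_pos: [0.4438, 0.2403, 0.0844]
eef_rot: [0.127, 0.697, -0.128, 0.694]
ft_force: [-0.4, -0.6, 0.1]
width: 0.0523
knob [ 0.48001504 -0.07628709  0.03      ] 0.1305438731602263
```

View pics/w5.png

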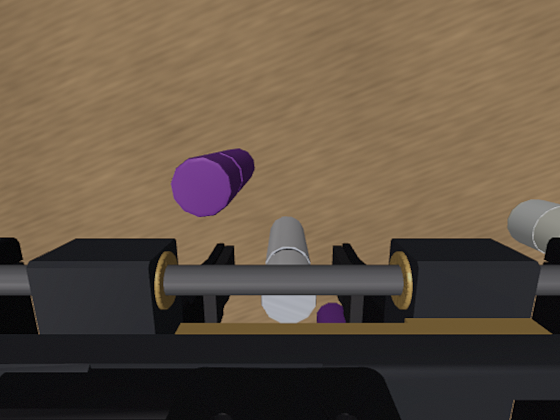

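View pics/s5.png

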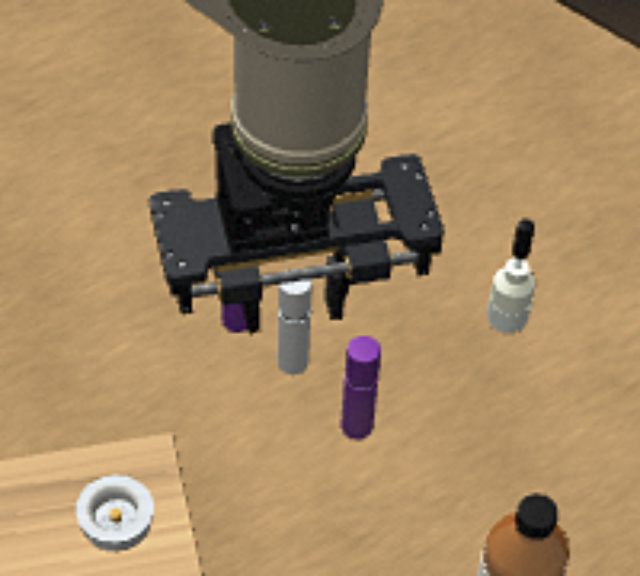

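```bash
python3 -m pendant '[{"translation":[0.05,0.15,0],"angular":[0,0,0],"hand":0.2},{"translation":[0,0,0],"angular":[0,0,0],"hand":-1},{"translation":[0,0,0],"angular":[0,0,0],"hand":-1},{"translation":[0,0,0],"angular":[0,0,0],"hand":-1},{"translation":[0,0,0],"angular":[0,0,0],"hand":-1},{"translation":[0,0,0],"angular":[0,0,0],"hand":-1}]' 50
python3 -m pendant '[{"translation":[0,0,1],"angular":[0,0,0],"hand":-1},{"translation":[0,0,3],"angular":[0,0,0],"hand":-1},{"translation":[0,0,4],"angular":[0,0,0],"hand":-1},{"translation":[0,0,4],"angular":[0,0,0],"hand":-1},{"translation":[0,0,0],"angular":[0,0,0],"hand":-1},{"translation":[0,0,0],"angular":[0,0,0],"hand":-1}]'
python3 - <<'E'
from h import *
s=r.read_state();print(s['ee_pos'],R.from_quat(s['eef_rot']).as_matrix()[:,0])
im=r.camera('wrist'); cv2.imwrite('pics/w6.png',im[:,:,::-1])
im=r.camera('scene'); cv2.imwrite('pics/s6.png',cv2.resize(im[40:240,180:400],None,fx=3,fy=3)[:,:,::-1])
E
```

```text
time: 9.25
ee_pos: [0.4456, 0.2432, 0.0866]
eef_rot: [0.127, 0.696, -0.127, 0.696]
ft_force: [0.1, -0.0, -0.0]
width: 0.0231
time: 9.85
ee_pos: [0.4459, 0.2434, 0.2076]
eef_rot: [0.127, 0.695, -0.127, 0.696]
ft_force: [-0.5, -1.0, -0.7]
width: 0.023
[0.44586432 0.24337226 0.20758258] [ 2.02121065e-03  2.50459743e-04 -9.99997926e-01]
```

View pics/s6.png

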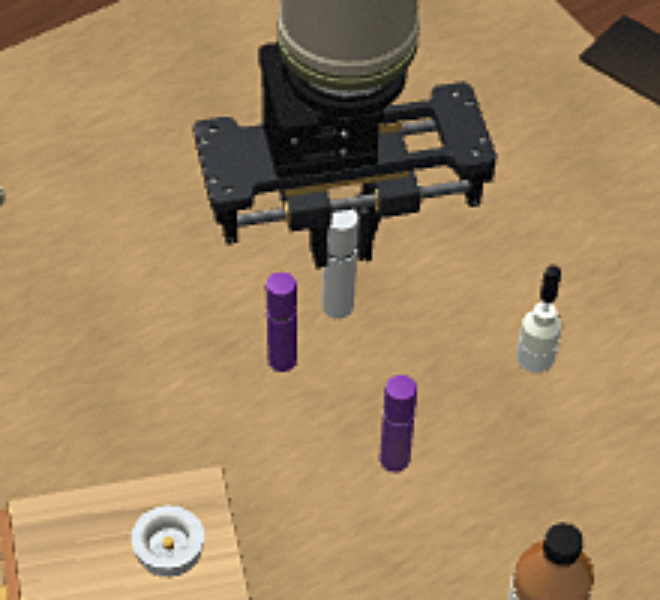

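View pics/w6.png

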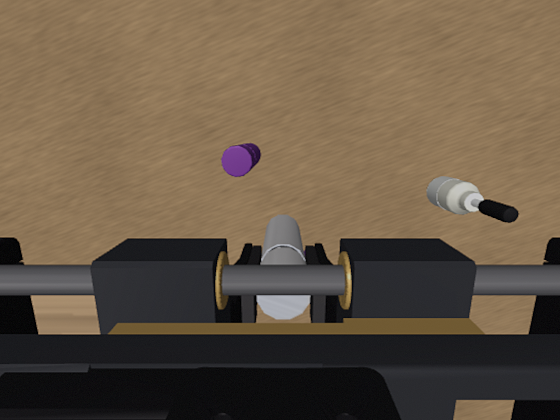

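```bash
python3 -m pendant '[{"translation":[1.4,-3.3,0],"angular":[0,0,0],"hand":-1},{"translation":[1.4,-3.3,0],"angular":[0,0,0],"hand":-1},{"translation":[1.4,-3.3,0],"angular":[0,0,0],"hand":-1},{"translation":[1.4,-3.3,0],"angular":[0,0,0],"hand":-1},{"translation":[1.3,-3.3,-0.5],"angular":[0,0,0],"hand":-1},{"translation":[1.3,-3.3,-1],"angular":[0,0,0],"hand":-1},{"translation":[0,0,0],"angular":[0,0,0],"hand":-1},{"translation":[0,0,0],"angular":[0,0,0],"hand":-1}]'
python3 - <<'E'
from h import *
s=r.read_state();print(s['ee_pos'],R.from_quat(s['eef_rot']).as_matrix()[:,0])
C=cam('wrist');im=r.camera('wrist'); cv2.imwrite('pics/w7.png',im[:,:,::-1])
im=r.camera('scene'); cv2.imwrite('pics/s7.png',cv2.resize(im[120:280,150:350],None,fx=3.6,fy=3.6,interpolation=cv2.INTER_CUBIC)[:,:,::-1])
p=s['ee_pos']; fz=p[2]-.0866
print('foot if centred',proj('scene',[p[0],p[1],fz]),'top',proj('scene',[p[0],p[1],fz+.1]))
E
```

```text
time: 10.75
ee_pos: [0.5268, 0.0446, 0.1901]
eef_rot: [0.128, 0.697, -0.128, 0.694]
ft_force: [-0.9, 1.1, -0.0]
width: 0.0227
[0.5268462  0.04462802 0.19006804] [-2.97044954e-03  8.01752152e-04 -9.99995267e-01]
foot if centred (np.float64(212.94718249368), np.float64(233.99621261843453)) top (np.float64(186.37835381232625), np.float64(230.3866670820836))
```

View pics/s7.png

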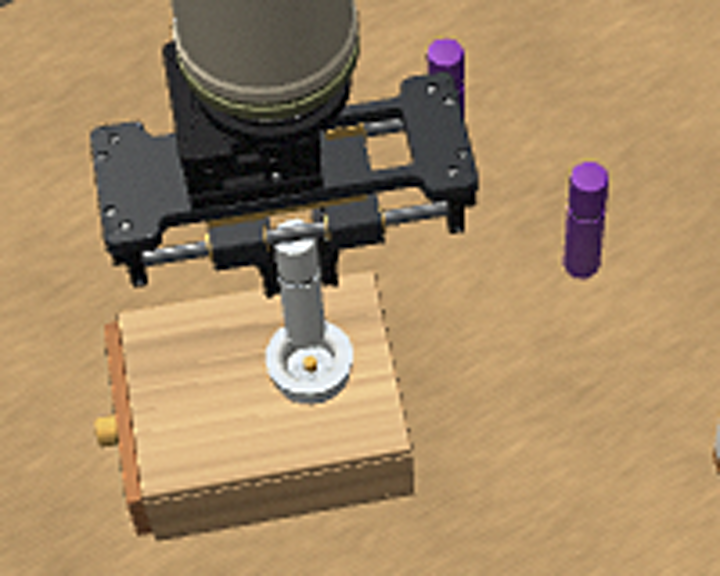

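View pics/w7.png

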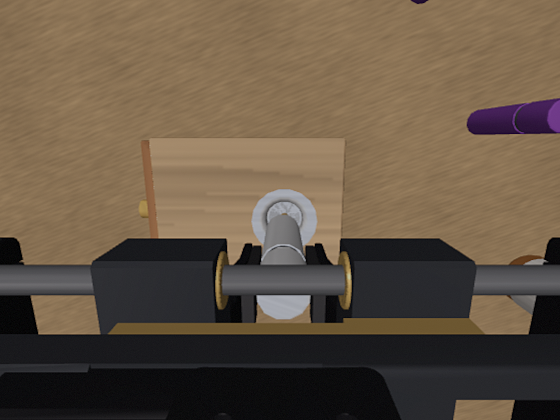

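```bash
python3 - <<'E'
from h import *
s=r.read_state();p=s['ee_pos'];C=cam('wrist');print(p)
print('rim',proj('wrist',[.5265,.046,.078],C),'foot',proj('wrist',[p[0],p[1],p[2]-.0866],C),'groove',proj('wrist',[p[0],p[1],p[2]-.0866+.065],C))
im=r.camera('wrist');cv2.imwrite('pics/w8.png',cv2.resize(im[170:330,200:370],None,fx=4.2,fy=3.7,interpolation=cv2.INTER_CUBIC)[:,:,::-1])
g=im[180:260,230:340]; 
for x in(.5265,): 
  th=np.linspace(0,2*np.pi,60); e=np.array([proj('wrist',[x+.0255*np.cos(t),.046+.0255*np.sin(t),.078],C) for t in th]); print('rim extents pred',e.min(0),e.max(0))
E
```

```text
[0.52693807 0.04638063 0.1910472 ]
rim (np.float64(219.94132767488176), np.float64(282.6387824792005)) foot (np.float64(229.4551834880729), np.float64(283.31070224844217)) groove (np.float64(263.77647930134043), np.float64(283.4476724874985))
rim extents pred [188.48226093 250.92730172] [249.92065039 314.34131226]
```

View pics/w8.png

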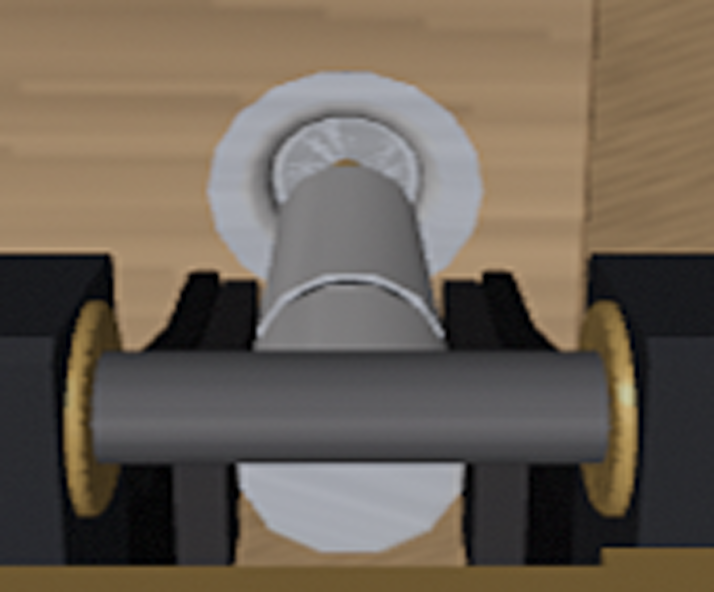

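Dock rim and atomiser axis agree to within about 1 mm: rim columns 249.5–315, foot centre column about 282.6. I lower into the socket.

```bash
python3 -m pendant '[{"translation":[0,0,-1],"angular":[0,0,0],"hand":-1},{"translation":[0,0,-1],"angular":[0,0,0],"hand":-1},{"translation":[0,0,-0.5],"angular":[0,0,0],"hand":-1},{"translation":[0,0,-0.4],"angular":[0,0,0],"hand":-1},{"translation":[0,0,0],"angular":[0,0,0],"hand":-1}]' 60
python3 -m pendant '[{"translation":[0,0,-0.3],"angular":[0,0,0],"hand":-1},{"translation":[0,0,-0.2],"angular":[0,0,0],"hand":-1},{"translation":[0,0,0],"angular":[0,0,0],"hand":-1}]'
```

```text
time: 11.4
ee_pos: [0.5272, 0.0453, 0.1619]
eef_rot: [0.127, 0.696, -0.127, 0.695]
ft_force: [0.7, -0.4, -0.5]
width: 0.0229
time: 11.7
ee_pos: [0.5278, 0.0452, 0.1577]
eef_rot: [0.127, 0.695, -0.127, 0.696]
ft_force: [-0.1, -0.2, 2.2]
width: 0.0227
```

```bash
python3 -m pendant '[{"translation":[0,0,-0.2],"angular":[0,0,0],"hand":-1},{"translation":[0,0,-0.2],"angular":[0,0,0],"hand":-1},{"translation":[0,0,0],"angular":[0,0,0],"hand":-1}]'
python3 -m pendant '[{"translation":[0,0,-0.2],"angular":[0,0,0],"hand":-1},{"translation":[0,0,0],"angular":[0,0,0],"hand":-1},{"translation":[0,0,0],"angular":[0,0,0],"hand":-1}]'
```

```text
time: 12.0
ee_pos: [0.5278, 0.0453, 0.1536]
eef_rot: [0.127, 0.695, -0.127, 0.696]
ft_force: [0.6, -1.0, 3.7]
width: 0.0228
time: 12.3
ee_pos: [0.5277, 0.0453, 0.1517]
eef_rot: [0.127, 0.695, -0.127, 0.696]
ft_force: [0.7, -0.3, 4.2]
width: 0.0223
```

```bash
python3 -m pendant '[{"translation":[0,0,-0.1],"angular":[0,0,0],"hand":-1},{"translation":[0,0,0],"angular":[0,0,0],"hand":-1},{"translation":[0,0,0],"angular":[0,0,0],"hand":-1}]'
python3 -m pendant '[{"translation":[0,0,-0.1],"angular":[0,0,0],"hand":-1},{"translation":[0,0,0],"angular":[0,0,0],"hand":-1},{"translation":[0,0,0],"angular":[0,0,0],"hand":-1}]'
```

```text
time: 12.6
ee_pos: [0.5277, 0.0453, 0.1507]
eef_rot: [0.127, 0.695, -0.127, 0.696]
ft_force: [-0.1, 0.4, 4.7]
width: 0.0228
time: 12.9
ee_pos: [0.528, 0.0453, 0.1506]
eef_rot: [0.127, 0.695, -0.127, 0.696]
ft_force: [-2.5, -1.1, 13.1]
width: 0.0232
```

```bash
python3 -m pendant '[{"translation":[0,0,0],"angular":[0,0,0],"hand":-1},{"translation":[0,0,0],"angular":[0,0,0],"hand":-1},{"translation":[0,0,0],"angular":[0,0,0],"hand":-1},{"translation":[0,0,0],"angular":[0,0,0],"hand":-1},{"translation":[0,0,0],"angular":[0,0,0],"hand":-1},{"translation":[0,0,0],"angular":[0,0,0],"hand":-1},{"translation":[0,0,0],"angular":[0,0,0],"hand":-1},{"translation":[0,0,0],"angular":[0,0,0],"hand":-1},{"translation":[0,0,0],"angular":[0,0,0],"hand":-1},{"translation":[0,0,0],"angular":[0,0,0],"hand":-1}]'
python3 - <<'E'
from h import *
im=r.camera('scene'); cv2.imwrite('pics/s9.png',cv2.resize(im[120:380,130:400],None,fx=2.2,fy=2.2,interpolation=cv2.INTER_CUBIC)[:,:,::-1])
im=r.camera('wrist'); cv2.imwrite('pics/w9.png',im[:,:,::-1]);print(r.read_state()['ft_force'])
E
```

```text
time: 13.9
ee_pos: [0.528, 0.0453, 0.1505]
eef_rot: [0.127, 0.695, -0.127, 0.696]
ft_force: [-2.1, -1.2, 13.2]
width: 0.0232
[-2.14093499 -0.2532099  14.1068981 ]
```

View pics/s9.png

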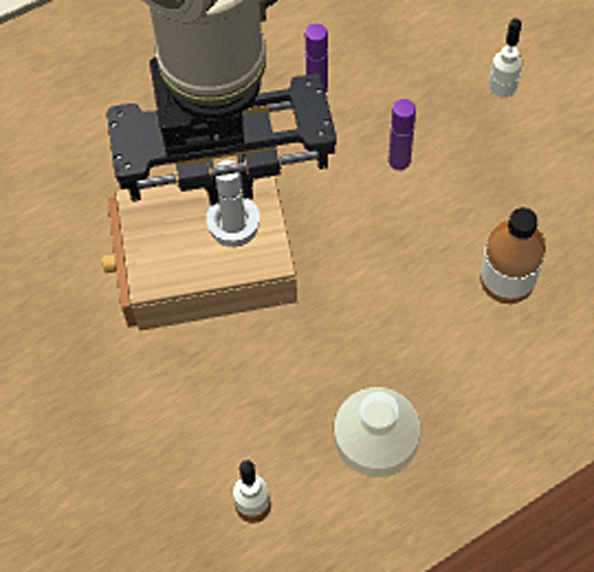

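View pics/w9.png

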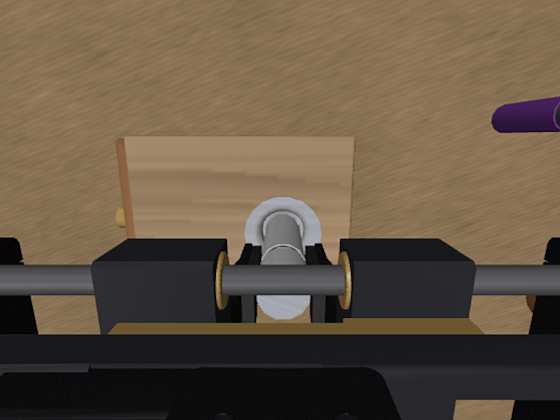

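The atomiser stands in the socket (wrist view (230,283)) under a steady 13–14 N, with the foot at about z = 64 mm. The drawer is still flush and the bystanders have not moved. I hand it in.

```bash
python3 -c "
from bench import r
print(r.close_job())"
```

```text
the job is handed in; nothing more can be done
None
```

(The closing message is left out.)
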